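# Shut the centrifuge lid and start the spin

### The arm

A 6-joint arm with a two-finger parallel gripper is mounted at the origin on the work surface. World frame = base frame: x ahead of the robot, y to its left, z up, the work surface at z = 0. Lengths are in m, angles in rad, forces in N, time in s.
With the tool pointing down it reaches from about 0.425 to 0.95 m from the base axis. Payload 3.5 kg.
Tool frame: the origin (TCP) lies at the very end of the fingers, on their centre line; the grasp point (between the pads) lies 19 mm behind it; x points along the fingers, z is the direction in which the jaws open and shut, and the axes are right-handed (so a half turn about x gives the same grasp; the last joint's range is limited). The gripper opens to 85 mm and grips with 20 to 120 N. Pads are 22 mm wide; open, the fingers measure 114 mm over their backs; the gripper's body (76 mm by 85 mm) begins 54 mm behind the grasp point. The pads swing forward as they close: fully open they stand 13 mm farther back than shut.
Start: joints at [-1.393, 0.286, 1.577, -0, 1.279, -0.15], TCP at [0.217, -0.639, 0.201] pointing down, gripper open.
Joint ranges: [-2.77, 2.77], [-0.9, 2.22], [0.21, 2.48], [-1.53, 4.67], [0.24, 2.81], [-2.84, 2.84]. Speed limits (rad/s): [2.79, 2.79, 3.14, 3.14, 3.14, 3.14].

### API

Orientations are given as a unit quaternion [x, y, z, w].
In Python, from plant import ctrl, cams gives the robot as it stands.
- The arm moves only by the tool play_rows, never from a script. Its argument "rows" is a list of rows, each a list of 3 entries, a list of its own where there are three numbers: the opening in per cent of the stroke, from 0 (shut) to 100 (fully open), then the shift along the tool's x, y, z in units of 0.3 m (1.0 is 0.3 m), then the turn, a rotation vector about the tool's x, y, z in units of pi/2 rad (1.0 is pi/2 rad). A call has 1 to 10 rows; each row is the pose to reach, as a shift and turn from the pose commanded when the call began, along the tool's axes at that moment; what a row does not reach only later rows make up. A row lasts 1/12 s, in which the tool goes at most 41.7 mm and 7.16 degrees, less where a joint would pass 70% of its speed; a pose out of reach is approached as far as the arm can. A call with a number of a shift or a turn outside -1 to 1 is refused whole. A call with a gripper value outside its range is refused whole. The fingers move at their own pace and stop on an object; "force" is the grip in N (left out, the last holds). Time passes only in rows, so rows that repeat a pose let the fingers close. It gives the time, the measured TCP pose, the force and the opening at its end, in the units of the state.
- ctrl.get_state(): the state, without advancing time (a new reading comes with each control period).
- cams.read_camera(name): name is "scene" or "side" or "wrist"; returns a dict with "color" (420x560x3 uint8, red, green, blue), "fx", "fy", "cx", "cy" (pixels), "k1" (the pictures are not rectified: a ray, as slopes to the right and down, at radius r is drawn at 1 + k1 r^2 times it, then the intrinsics apply), "view" (4x4, takes a point from world to camera coordinates). Camera axes: x right, y down, z forward; pixel columns grow to the right and rows downward; lengths in m; the calibration is good to about 2 mm. A picture is of the moment at which its call begins. There is no depth.
- ctrl.sign_off(): hands the job in, once; it reports no verdict.
The state is a dict: "time": time; "qpos": joint angles; "dq": joint speeds; "joint_efforts": joint torques, N m; "eef_pos": TCP position; "tcp_rot": TCP orientation; "contact_force": force on the tool from outside, world axes, zero at the start; "wrist_torque": the same for the moment, N m; "opening": opening from 0.0 (shut) to 1.0 (fully open).
Only numpy, scipy, OpenCV 4.12 (cv2) and the standard library are available. Lean on these libraries where they do the work, as an engineer would, in place of code of your own. Each camera call takes 0.05 s, during which the arm holds its last target. There are 200 camera calls.

### The job

The lid of the benchtop centrifuge has been left standing open: push it fully shut with the fingertips on its outer face, without slamming it, then press the large round start button on the front deck all the way down and let it go. Only push and press: do not grip or lift the lid or touch its inner side, do not press start before the lid is shut, do not press the small button, and leave the rack, bottle and box beside it where they stand.

Things in the scene. Friction and masses are not known exactly. Their poses are not given: they have to be found in the camera images.
- centrifuge: Fixed white benchtop centrifuge, 240 mm deep (its x), 190 mm wide (its y). Origin: centre of its underside. Its -x side is the front, turned roughly to the robot; z up. In front a low deck (x -120 to -55 mm, top 65 mm high) with a dark display and two buttons; behind it the open rotor chamber, rim 102 mm high, under the lid.
- lid (a joint): Lid angle in rad: 0 shut (level), 1.57 upright, 1.75 its stop. Flat grey slab, 150 mm from hinge to free edge, 170 mm wide, 12 mm thick, 0.28 kg, round dark window in the outer face, no handle. Hinged along the rear; the free edge swings up and away from the robot. Stiff hinge: the lid stays at any angle, has no spring, and takes 1 to 6 N near the free edge to move.
- lid_hinge (a point): On the lid's hinge axis at mid width, 103 mm above the work surface and 100 mm behind the centrifuge's origin (its +x). The hinge axis is the centrifuge's y axis. When shut, the lid spans 0 to 150 mm in front of here and its outer face is 12 mm above here.
- lid_push (a point): Point on the lid's outer face (on top when shut; looks up and away from the robot when open), at mid width, 125 mm from the hinge, 25 mm from the free edge. Turns with the lid: z is that face's outward normal, -x points from hinge to free edge.
- lid_liner (a point): Black rubber pad 128 x 150 x 8 mm on the inner side of the lid. This point: centre of the pad's exposed face. Not to be touched.
- start (a joint): Travel of the start button in m: 0 up, 0.006 fully down; springs back. Full travel takes 5 N.
- start_top (a point): Centre of the top of the start button, the LARGE round grey button (32 mm across, in a black housing) on the front deck, on the robot's right seen from the robot (60 mm to the centrifuge's -y side). It is pressed straight down.
- eject (a joint): Travel of the small eject button in m: 0 up, 0.004 fully down; springs back. Not to be pressed.
- eject_top (a point): Centre of the top of the SMALL round grey eject button (16 mm across), on the front deck 125 mm from the start button, to the +y side.
- tube_rack: Bystander: loose aluminium rack 120 x 70 x 32 mm with white tubes, 44 mm high in all. Origin: centre of its underside. Stands beside the centrifuge.
- reagent_bottle: Bystander: loose amber bottle 56 mm across, 110 mm high. Origin: centre of its underside. Stands beside the centrifuge.
- tip_box: Bystander: loose closed box for pipette tips, white with a blue top, 120 x 80 x 70 mm. Origin: centre of its underside. Stands beside the centrifuge.

How it is judged:
By the outcome, as a careful person would: the job done as asked, in the order asked, and still so for the second after the job is handed in, with the robot touching nothing.
It also fails if it takes over 48 s, if anything falls off the work surface, if the arm or the gripper's body presses on something with over 40 N, if the wrist force passes 120 N, or if a joint passes its speed limit or range.

## Working session

There is one attempt and no reset: what is moved stays moved. The work goes in short steps, Python scripts to look and compute and a tool call to move; the robot and the scene stay as the last step left them, time stands still between calls to the robot, and variables do not carry over. Pictures are saved under pics/ and viewed, about 8 in all and at most 12, crops included, and the job is handed in when it is done.

Besides the shell and the picture viewer there is one more tool, called after "Emit:" as name(argument=value, ...) on one line, values as JSON. play_rows: Moves the arm, as the interface text tells. Shifts and turns lie within -1 to 1; 1 stands for 0.3 m of shift or pi/2 rad of turn. Its arguments: {"type":"object","properties":{"rows":{"type":"array"},"force":{"type":"number"}},"required":["rows"]}

```bash
mkdir -p pics
cat > h.py <<'E'
import numpy as np, cv2
from plant import ctrl, cams
def grab(n,f):
    d=cams.read_camera(n); cv2.imwrite('pics/'+f,d['color'][:,:,::-1]); np.savez('pics/'+f+'.npz',**d); return d
def ray(d,u,v):
    p=np.array([(u-d['cx'])/d['fx'],(v-d['cy'])/d['fy']]); q=p.copy()
    for _ in range(20): q=p/(1+d['k1']*(q@q))
    V=np.array(d['view']); R=V[:3,:3]; t=V[:3,3]
    r=R.T@np.array([*q,1]); return -R.T@t, r/np.linalg.norm(r)
def onz(d,u,v,z):
    o,r=ray(d,u,v); return o+r*(z-o[2])/r[2]
def tri(d1,p1,d2,p2):
    o1,r1=ray(d1,*p1);o2,r2=ray(d2,*p2)
    A=np.stack([r1,-r2],1); s=np.linalg.lstsq(A,o2-o1,rcond=None)[0]
    a=o1+s[0]*r1;b=o2+s[1]*r2; return (a+b)/2,np.linalg.norm(a-b)
def proj(d,P):
    V=np.array(d['view']); c=V[:3,:3]@P+V[:3,3]; q=c[:2]/c[2]; q=q*(1+d['k1']*(q@q)); return q*[d['fx'],d['fy']]+[d['cx'],d['cy']]
E
python3 - <<'E'
from h import *
for n in ['scene','side']:
    d=grab(n,n+'0.png'); print(n,d['fx'],d['cx'],d['cy'],d['k1'],np.round(ray(d,280,210),3))
s=ctrl.get_state(); print(s['time'],s['eef_pos'],s['tcp_rot'],s['contact_force'])
E
```

```text
scene 473.200033382333 273.74287486215644 213.50046688664008 -0.09394176475984543 [[ 0.161  0.516  0.723]
 [ 0.43  -0.579 -0.693]]
side 484.5557071968161 280.73289285449437 208.12718397766378 0.04550932655977798 [[ 0.12   0.459  0.736]
 [ 0.483 -0.493 -0.724]]
0.1 [ 0.21721978 -0.63841732  0.20017239] [ 0.41223492  0.57541087 -0.41120109  0.57435038] [ 0.24747485  0.0613577  -0.52405411]
```

View pics/scene0.png

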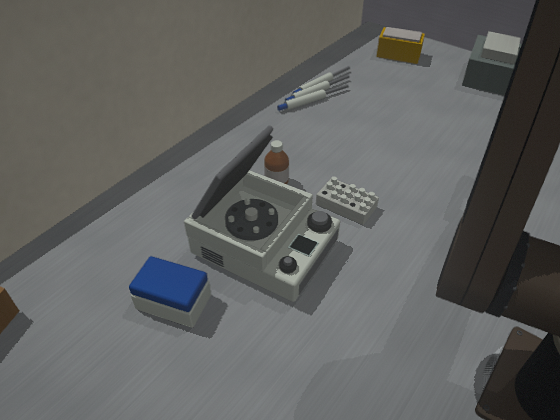

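View pics/side0.png

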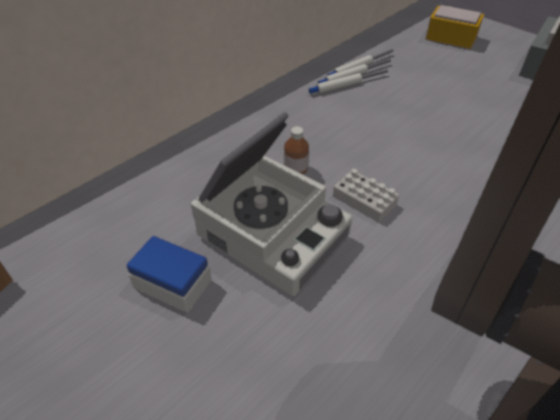

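Scene: large start button at about (319,222), eject at (288,265), display (304,245), and the lid standing open at the upper left. Box (170,290), bottle (277,163) and rack (347,198) are beside it. Next, an enlarged crop.

Run:
```python
import cv2,numpy as np
a=cv2.imread('pics/scene0.png')[115:305,180:350]; b=cv2.imread('pics/side0.png')[105:295,190:360]
cv2.imwrite('pics/c.png',cv2.convertScaleAbs(np.hstack([cv2.resize(x,None,fx=2.35,fy=2.35,interpolation=2) for x in(a,b)]),alpha=1.5))
```

```text
(no output)
```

View pics/c.png

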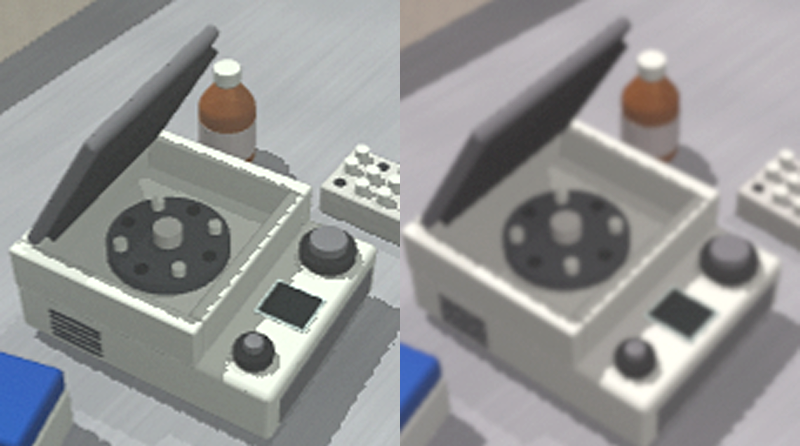

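The crop shows rim corners at crop px (193,332), (13,250), (310,187), the start button top at (328,238), eject top at (256,341), and the lid's free edge from (90,145) to (215,30). I'll measure these.

Run:
```python
from h import *
d=dict(np.load('pics/scene0.png.npz')); e=dict(np.load('pics/side0.png.npz'))
S=lambda x,y:((x+.5)/2.35+180-.5,(y+.5)/2.35+115-.5); T=lambda x,y:((x-400+.5)/2.35+190-.5,(y+.5)/2.35+105-.5)
P={'rimFL':((193,332),(577,330),.102),'rimBL':((13,250),(407,232),.102),'rimFR':((310,187),(715,192),.102),
'start':((328,238),(732,248),.082),'eject':((256,341),(638,348),.08),'deckFR':((374,250),(777,264),.065),'lidL':((90,145),(502,135),None),'lidR':((216,30),(629,22),None),'hingeL':((37,238),(430,222),.105)}
W={}
for k,(a,b,z) in P.items():
    t,g=tri(d,S(*a),e,T(*b)); print(k,'tri',t.round(3),g.round(4),end=' ')
    if z: A=onz(d,*S(*a),z);B=onz(e,*T(*b),z);W[k]=(A+B)/2;print(A.round(3),B.round(3),end='')
    print()
x=W['rimBL']-W['rimFL'];y=W['rimFL']-W['rimFR'];print(np.linalg.norm(x),np.linalg.norm(y),np.arctan2(x[1],x[0]),np.arctan2(-y[0],y[1]))
yaw=(np.arctan2(x[1],x[0])*175+np.arctan2(-y[0],y[1])*190)/365
ex=np.array([np.cos(yaw),np.sin(yaw),0]);ey=np.array([-ex[1],ex[0],0])
L={'rimFL':(-.055,.095),'rimBL':(.12,.095),'rimFR':(-.055,-.095),'start':(None),'deckFR':(-.12,-.095)}
for k,l in L.items():
    if l: print(k,(W[k]-l[0]*ex-l[1]*ey).round(4))
O=np.mean([W[k]-L[k][0]*ex-L[k][1]*ey for k in('rimFL','rimBL','rimFR')],0);O[2]=0
print('O',O,'yaw',yaw)
for k in('start','eject','hingeL'): r=W[k]-O;print(k,r@ex,r@ey)
# lid angle: intersect free-edge rays with planes y=+-.085 local
for k,yy in(('lidL',.085),('lidR',-.085)):
  for dd,f,i in((d,S,0),(e,T,1)):
    o,r=ray(dd,*f(*P[k][i])); s=(yy-(o-O)@ey)/(r@ey); p=o+s*r-O; q=np.array([p@ex-.1,p[2]-.103]); print(k,q.round(3),np.hypot(*q).round(3),'ang',np.arctan2(q[1],-q[0]).round(3))
```

```text
rimFL tri [0.525 0.082 0.064] 0.0016 [0.503 0.108 0.102] [0.503 0.103 0.102]
rimBL tri [0.684 0.117 0.084] 0.0005 [0.67  0.128 0.102] [0.668 0.126 0.102]
rimFR tri [ 0.519 -0.067  0.112] 0.001 [ 0.524 -0.076  0.102] [ 0.526 -0.075  0.102]
start tri [ 0.499 -0.068  0.063] 0.001 [ 0.489 -0.052  0.082] [ 0.487 -0.053  0.082]
eject tri [0.474 0.07  0.077] 0.0001 [0.472 0.072 0.08 ] [0.472 0.071 0.08 ]
deckFR tri [ 0.458 -0.075  0.068] 0.0 [ 0.459 -0.078  0.065] [ 0.459 -0.078  0.065]
lidL tri [ 0.714 -0.012  0.092] 0.0049 
lidR tri [ 0.618 -0.069  0.224] 0.0008 
hingeL tri [0.661 0.109 0.105] 0.0001 [0.661 0.108 0.105] [0.661 0.108 0.105]
0.16698349305605223 0.18228063757676805 0.12890553997747672 0.12100917113066702
rimFL [0.5696 0.0181 0.102 ]
rimBL [0.5616 0.0178 0.102 ]
rimFR [0.568  0.0257 0.102 ]
deckFR [0.5666 0.0314 0.065 ]
O [0.56639241 0.02050955 0.        ] yaw 0.12479510139968537
start -0.08670015736775537 -0.06240527556407255
eject -0.0871365690788786 0.06240659338575923
hingeL 0.10515702899757026 0.07539109705759853
lidL [-0.067  0.135] 0.151 ang 1.109
lidL [-0.091  0.148] 0.174 ang 1.019
lidR [-0.067  0.129] 0.145 ang 1.093
lidR [-0.068  0.13 ] 0.147 ang 1.091
```

```bash
cat >> h.py <<'E'
from scipy.spatial.transform import Rotation as Ro
O=np.array([.566,.0195,0]);YAW=.125
ex=np.array([np.cos(YAW),np.sin(YAW),0]);ey=np.array([-ex[1],ex[0],0]);ez=np.array([0,0,1.])
# wanted tool orientation: x down, z along centrifuge +-y
def goalR(sgn): z=sgn*ey; x=-ez; return Ro.from_matrix(np.stack([x,np.cross(z,x),z],1))
def units(p,R,targets,Rg=None):
    for t in targets: print('shift',(R.inv().apply(np.array(t)-p)/.3).round(3))
    if Rg is not None: print('turn',((R.inv()*Rg).as_rotvec()/(np.pi/2)).round(3))
def now():
    s=ctrl.get_state(); R=Ro.from_quat(s['tcp_rot']); return s,np.array(s['eef_pos']),R
E
python3 - <<'E'
from h import *
s,p,R=now(); print(R.as_matrix().round(3))
for g in(1,-1): units(p,R,[(.72,.04,.33)],goalR(g))
d=dict(np.load('pics/scene0.png.npz'))
print('bottle',onz(d,277,186,0),'wall',onz(d,190,120,0),onz(d,100,185,0),'rack',onz(d,347,190,.044))
E
```

```text
[[-0.     0.947  0.322]
 [ 0.002  0.322 -0.947]
 [-1.     0.    -0.002]]
shift [-0.429  2.315 -1.602]
turn [-1.871  0.    -0.002]
shift [-0.429  2.315 -1.602]
turn [ 0.129 -0.001 -0.   ]
bottle [ 0.6645441  -0.14796733  0.        ] wall [ 1.02560422 -0.22513761  0.        ] [1.0021309  0.10165396 0.        ] rack [ 0.50500419 -0.18885556  0.044     ]
```

Emit:
play_rows(rows=[[0,[-0.06,0.05,-0.03],[0.01,0,0]],[0,[-0.12,0.12,-0.08],[0.03,0,0]],[0,[-0.18,0.2,-0.14],[0.05,0,0]],[0,[-0.24,0.29,-0.2],[0.07,0,0]],[0,[-0.3,0.38,-0.26],[0.09,0,0]],[0,[-0.35,0.47,-0.32],[0.11,0,0]],[0,[-0.39,0.56,-0.38],[0.13,0,0]],[0,[-0.42,0.64,-0.44],[0.13,0,0]],[0,[-0.43,0.71,-0.49],[0.13,0,0]],[0,[-0.43,0.77,-0.53],[0.13,0,0]]], force=40)

```text
time: 0.93
eef_pos: [0.386, -0.4126, 0.3317]
tcp_rot: [0.468, 0.53, -0.468, 0.531]
contact_force: [0.3, -0.1, -0.1]
opening: -0.001
```

Run:
```python
from h import *
s,p,R=now(); print(s['time'],p,s['opening'],R.as_matrix().round(3))
units(p,R,[(.715,.039,.33)])
```

```text
0.9333 [ 0.38600293 -0.41257442  0.33170369] -0.000872845052216423 [[ 0.001  0.992  0.124]
 [-0.001  0.124 -0.992]
 [-1.     0.001  0.002]]
shift [ 0.005  1.275 -1.357]
```

Emit:
play_rows(rows=[[0,[0,0.06,-0.06],[0,0,0]],[0,[0,0.12,-0.13],[0,0,0]],[0,[0,0.18,-0.2],[0,0,0]],[0,[0,0.25,-0.27],[0,0,0]],[0,[0,0.32,-0.34],[0,0,0]],[0,[0,0.38,-0.4],[0,0,0]],[0,[0,0.44,-0.47],[0,0,0]],[0,[0,0.5,-0.54],[0,0,0]],[0,[0,0.57,-0.61],[0,0,0]],[0,[0,0.64,-0.68],[0,0,0]]])

```text
time: 1.77
eef_pos: [0.5506, -0.1867, 0.3299]
tcp_rot: [0.468, 0.53, -0.468, 0.53]
contact_force: [0.1, -0.5, -0.1]
opening: 0.001
```

Emit:
play_rows(rows=[[0,[0,0.08,-0.08],[0,0,0]],[0,[0,0.16,-0.16],[0,0,0]],[0,[0,0.24,-0.24],[0,0,0]],[0,[0,0.32,-0.32],[0,0,0]],[0,[0,0.4,-0.4],[0,0,0]],[0,[0,0.47,-0.48],[0,0,0]],[0,[0,0.54,-0.55],[0,0,0]],[0,[0,0.6,-0.61],[0,0,0]],[0,[0,0.63,-0.65],[0,0,0]],[0,[0,0.64,-0.67],[0,0,0]]])

```text
time: 2.6
eef_pos: [0.7164, 0.037, 0.329]
tcp_rot: [0.467, 0.531, -0.468, 0.53]
contact_force: [-0.7, 0.2, -0.2]
opening: -0.004
```

Run:
```python
from h import *
s,p,R=now(); print(s['time'],p,s['contact_force'],R.as_matrix().round(3))
units(p,R,[(.715,.039,.33)])
a=grab('scene','s1.png');b=grab('wrist','w1.png')
cv2.imwrite('pics/c1.png',cv2.convertScaleAbs(np.hstack([cv2.resize(a['color'][60:300,140:380,::-1],(400,400)),cv2.resize(b['color'][:,:,::-1],(400,400))]),alpha=1.5))
```

```text
2.6 [0.71640751 0.03700891 0.32899252] [-0.69347015  0.15612438 -0.16159845] [[-0.002  0.992  0.125]
 [ 0.     0.125 -0.992]
 [-1.    -0.002 -0.001]]
shift [-0.003 -0.004 -0.007]
```

View pics/c1.png

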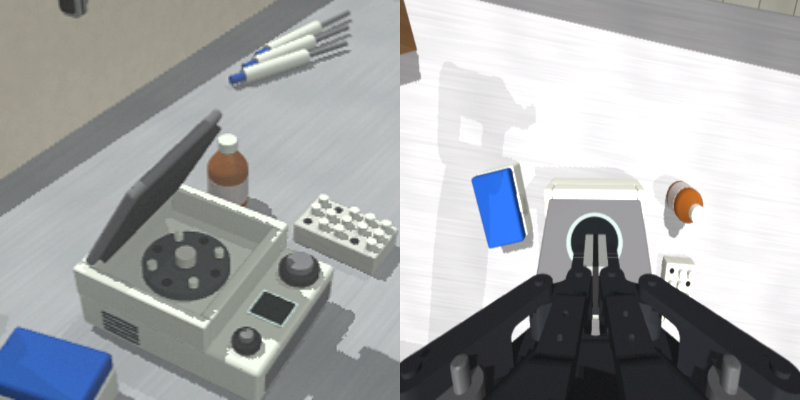

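The lid's outer face and window are visible under the fingers and centred, and nothing is near the path. Next, descend behind the lid.

Emit:
play_rows(rows=[[0,[0.04,-0.01,0],[0,0,0]],[0,[0.1,-0.03,0],[0,0,0]],[0,[0.16,-0.05,0],[0,0,0]],[0,[0.22,-0.08,0],[0,0,0]],[0,[0.28,-0.11,0],[0,0,0]],[0,[0.33,-0.14,0],[0,0,0]],[0,[0.37,-0.16,0],[0,0,0]],[0,[0.38,-0.18,0],[0,0,0]],[0,[0.38,-0.2,0],[0,0,0]],[0,[0.38,-0.21,0],[0,0,0]]])

```text
time: 3.53
eef_pos: [0.6529, 0.0264, 0.2175]
tcp_rot: [0.469, 0.529, -0.468, 0.53]
contact_force: [-0.1, -0.9, 0.2]
opening: -0.003
```

Emit:
play_rows(rows=[[0,[0,-0.005,0],[0,0,0]],[0,[0,-0.01,0],[0,0,0]],[0,[0,-0.015,0],[0,0,0]],[0,[0,-0.02,0],[0,0,0]],[0,[0,-0.025,0],[0,0,0]],[0,[0,-0.03,0],[0,0,0]],[0,[0,-0.035,0],[0,0,0]],[0,[0,-0.04,0],[0,0,0]],[0,[0,-0.045,0],[0,0,0]],[0,[0,-0.05,0],[0,0,0]]])

```text
time: 4.37
eef_pos: [0.6384, 0.0255, 0.2164]
tcp_rot: [0.468, 0.53, -0.468, 0.53]
contact_force: [-0.1, 0.2, -1.0]
opening: 0.003
```

```bash
cat >> h.py <<'E'
H=O+.1*ex+np.array([0,0,.103])
def loc():
    s,p,R=now(); r=p-H; print('t',round(s['time'],2),'rel hinge',np.round([r@ex,r@ey,r[2]],4),'F',np.round([s['contact_force']@ex,s['contact_force']@ey,s['contact_force'][2]],2))
E
python3 -c "
from h import *
loc()"
```

```text
t 4.37 rel hinge [-0.0274 -0.0031  0.1134] F [-0.12  0.2  -0.96]
```

Emit:
play_rows(rows=[[0,[0,-0.006,0],[0,0,0]],[0,[0,-0.012,0],[0,0,0]],[0,[0,-0.018,0],[0,0,0]],[0,[0,-0.024,0],[0,0,0]],[0,[0,-0.03,0],[0,0,0]],[0,[0,-0.036,0],[0,0,0]],[0,[0,-0.04,0],[0,0,0]]])

```text
time: 4.95
eef_pos: [0.6265, 0.024, 0.2164]
tcp_rot: [0.468, 0.53, -0.468, 0.53]
contact_force: [0.2, -0.5, -0.2]
opening: 0.002
```

```bash
python3 -c "
from h import *
loc()"
```

```text
t 4.95 rel hinge [-0.0394 -0.0031  0.1134] F [ 0.1  -0.5  -0.15]
```

Emit:
play_rows(rows=[[0,[0,-0.006,0],[0,0,0]],[0,[0,-0.012,0],[0,0,0]],[0,[0,-0.018,0],[0,0,0]],[0,[0,-0.024,0],[0,0,0]],[0,[0,-0.03,0],[0,0,0]],[0,[0,-0.036,0],[0,0,0]],[0,[0,-0.042,0],[0,0,0]]])

```text
time: 5.53
eef_pos: [0.614, 0.0225, 0.2165]
tcp_rot: [0.468, 0.53, -0.468, 0.53]
contact_force: [-0.3, -0.3, 0.9]
opening: 0.0
```

Run:
```python
from h import *
loc()
a=grab('scene','s2.png')
cv2.imwrite('pics/c2.png',cv2.convertScaleAbs(cv2.resize(a['color'][80:280,160:360,::-1],(600,600),interpolation=2),alpha=1.5))
```

```text
t 5.53 rel hinge [-0.052  -0.0031  0.1135] F [-0.34 -0.31  0.95]
```

View pics/c2.png

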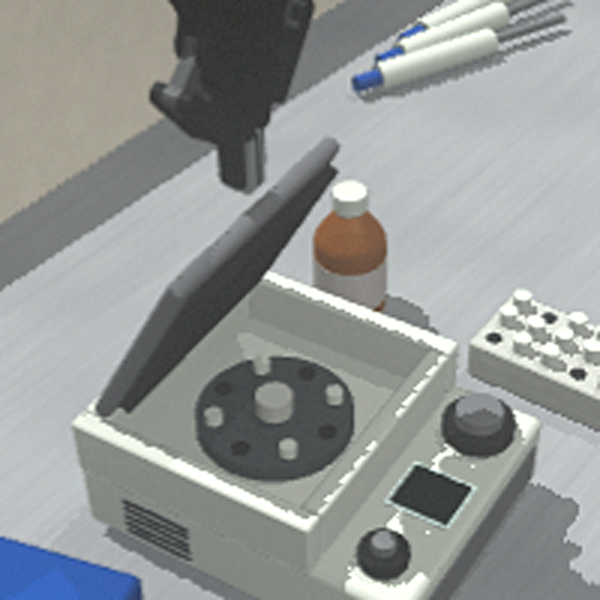

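The picture shows the fingertip at about crop (244,188), above and behind the free edge (line from (337,143) to (177,285)), without contact. I'll check by projection.

Run:
```python
from h import *
d=dict(np.load('pics/s2.png.npz'))
s,p,R=now()
c=lambda P:((proj(d,P)-[160,80])*3).round(0)
print('tcp',c(p))
W=lambda x,y,z:H+x*ex+y*ey+z*ez
for th in(.8,.9,1.0,1.1,1.2):
    C,S=np.cos(th),np.sin(th)
    print(th,[(c(W(-.15*C+h*S,y,.15*S+h*C))).tolist() for h in(.012,0) for y in(-.085,0,.085)])
```

```text
tcp [245. 225.]
0.8 [[378.0, 173.0], [305.0, 248.0], [223.0, 333.0], [390.0, 188.0], [319.0, 264.0], [237.0, 350.0]]
0.9 [[361.0, 155.0], [287.0, 229.0], [203.0, 313.0], [374.0, 170.0], [301.0, 244.0], [219.0, 329.0]]
1.0 [[342.0, 138.0], [268.0, 211.0], [182.0, 294.0], [357.0, 152.0], [283.0, 225.0], [199.0, 309.0]]
1.1 [[323.0, 123.0], [247.0, 195.0], [160.0, 277.0], [338.0, 136.0], [263.0, 208.0], [178.0, 291.0]]
1.2 [[303.0, 110.0], [226.0, 180.0], [138.0, 261.0], [319.0, 121.0], [243.0, 192.0], [156.0, 274.0]]
```

Run:
```python
from h import *
d=cv2.imread('pics/s2.png')[100:180,200:290]
b=grab('side','s2b.png')['color'][90:170,210:300,::-1]
f=lambda x:cv2.convertScaleAbs(cv2.resize(x,None,fx=4.4,fy=4.4,interpolation=cv2.INTER_CUBIC),alpha=2.2)
cv2.imwrite('pics/c3.png',np.hstack([f(d),f(b)]))
e=dict(np.load('pics/s2b.png.npz')); s,p,R=now()
print((proj(dict(np.load('pics/s2.png.npz')),p)-[200,100])*4.4,(proj(e,p)-[210,90])*4.4+[396,0])
```

```text
[182.49149453 242.12338367] [579.42657348 226.07237432]
```

View pics/c3.png

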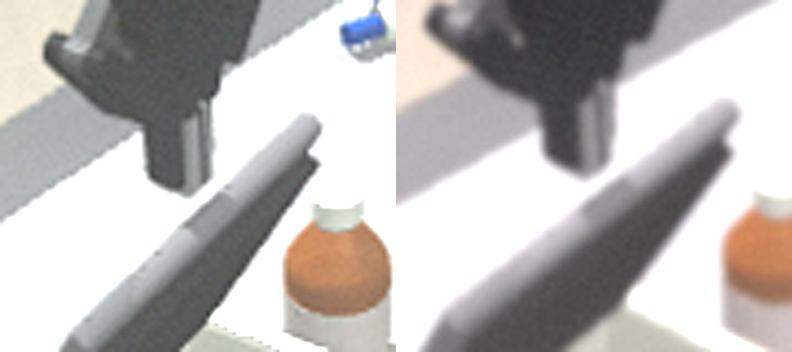

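The fingertip ends at crop (180,190) and (580,172), about 12 px above the projected TCP at (182,242) and (579,226). So the true tip is higher or farther back than reported. I'll quantify that.

Run:
```python
from h import *
d=dict(np.load('pics/s2.png.npz'));e=dict(np.load('pics/s2b.png.npz'));s,p,R=now()
a=(180/4.4+200,189/4.4+100);b=((580-396)/4.4+210,171/4.4+90)
t,g=tri(d,a,e,b); print('tri',t,g,'tcp',p)
for D,q in((d,a),(e,b)):
    o,r=ray(D,*q); k=(p[0]-o[0])/r[0]; print('z-line at x=tcp',o+k*r,'at z=tcp',onz(D,*q,p[2]))
w=grab('wrist','w2.png'); print('wrist tcp px',proj(w,p),'cam',ray(w,280,210))
cv2.imwrite('pics/w2c.png',cv2.convertScaleAbs(w['color'][:,:,::-1],alpha=1.3))
print('fk', s['qpos'])
```

```text
tri [0.62041921 0.01490932 0.23535507] 4.934722853610908e-05 tcp [0.61395381 0.02246673 0.21646657]
z-line at x=tcp [0.61395381 0.02196405 0.24218704] at z=tcp [ 0.63817252 -0.00449787  0.21646657]
z-line at x=tcp [0.61395381 0.02064743 0.24184849] at z=tcp [ 0.63935713 -0.00187231  0.21646657]
wrist tcp px [271.47294004 242.56380953] cam (array([0.6817509 , 0.02970675, 0.38970139]), array([-0.26242468, -0.05388328, -0.96344687]))
fk [-1.28410432e-01  1.43176926e-01  1.71698015e+00  1.24991534e-05
  1.28147195e+00  1.31880825e+00]
```

View pics/w2c.png

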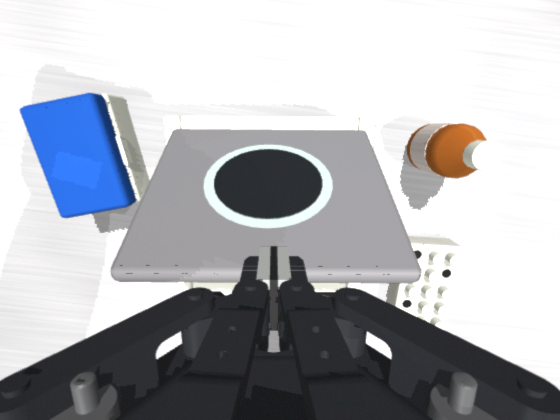

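The wrist view shows the fingertip end at (272,247) over the outer face, centred, with the lid's free edge at row 272 from x=113 to 420. I'll cross-check heights from this.

Run:
```python
from h import *
w=dict(np.load('pics/w2.png.npz'));s,p,R=now();d=dict(np.load('pics/s2.png.npz'))
print('fx',w['fx'],'k1',w['k1'])
for z in(.2165,.225,.235,.242): print(z,proj(w,np.array([p[0],p[1],z])))
# edge corners from wrist: find z where length .170
for z in(.2,.21,.22,.23,.24,.25):
    a=onz(w,114,268,z);b=onz(w,419,268,z); m=(a+b)/2-H; print(z,np.linalg.norm(a-b).round(4),'mid rel hinge',(m@ex).round(4),(m@ey).round(4))
# two-view lid corners: scene crop 3x
for n,u,v in(('R',(337,143),(419,268)),('L',(177,285),(114,268))):
    t,g=tri(d,(u[0]/3+160,u[1]/3+80),w,v); r=t-H; print(n,t.round(3),g.round(4),'rel',np.round([r@ex,r@ey,r[2]],3))
t,g=tri(d,(180/4.4+200,189/4.4+100),w,(272,247)); print('tip two-view',t,g)
```

```text
fx 310.39385935563763 k1 0.0031999552821054267
0.2165 [271.49771953 242.37233746]
0.225 [271.40724519 247.85845528]
0.235 [271.28943977 255.00161497]
0.242 [271.19854361 260.51294003]
0.2 0.2037 mid rel hinge -0.0767 0.0005
0.21 0.193 mid rel hinge -0.0718 0.0002
0.22 0.1823 mid rel hinge -0.0669 -0.0
0.23 0.1715 mid rel hinge -0.062 -0.0003
0.24 0.1608 mid rel hinge -0.0571 -0.0005
0.25 0.15 mid rel hinge -0.0522 -0.0008
R [ 0.613 -0.064  0.227] 0.002 rel [-0.064 -0.088  0.124]
L [0.594 0.105 0.235] 0.0053 rel [-0.062  0.081  0.132]
tip two-view [0.61835664 0.02076524 0.23837882] 0.005163137188901672
```

Both views agree: the physical tip sits about 25 mm above the reported TCP, which put it just over the lid's edge. I'll back off, go lower, and push again.

Emit:
play_rows(rows=[[0,[0,0.03,0],[0,0,0]],[0,[0,0.07,0],[0,0,0]],[0,[0,0.1,0],[0,0,0]],[0,[0.03,0.11,0],[0,0,0]],[0,[0.06,0.11,0],[0,0,0]],[0,[0.09,0.11,0],[0,0,0]],[0,[0.1,0.1,0],[0,0,0]],[0,[0.1,0.08,0],[0,0,0]],[0,[0.1,0.06,0],[0,0,0]],[0,[0.1,0.05,0],[0,0,0]]])

```text
time: 6.52
eef_pos: [0.6281, 0.0242, 0.1867]
tcp_rot: [0.468, 0.53, -0.468, 0.53]
contact_force: [0.3, 0.2, -0.1]
opening: -0.001
```

Emit:
play_rows(rows=[[0,[0,-0.005,0],[0,0,0]],[0,[0,-0.01,0],[0,0,0]],[0,[0,-0.015,0],[0,0,0]],[0,[0,-0.02,0],[0,0,0]],[0,[0,-0.025,0],[0,0,0]],[0,[0,-0.03,0],[0,0,0]],[0,[0,-0.035,0],[0,0,0]]])

```text
time: 7.1
eef_pos: [0.6187, 0.023, 0.1865]
tcp_rot: [0.468, 0.53, -0.468, 0.53]
contact_force: [1.8, 0.9, -0.3]
opening: 0.0
```

```bash
python3 -c "
from h import *
loc()"
```

```text
t 7.1 rel hinge [-0.0473 -0.0031  0.0835] F [ 1.87  0.65 -0.26]
```

Contact at about 2 N. Now follow the lid's arc slowly.

Emit:
play_rows(rows=[[0,[0.004,-0.007,0],[0,0,0]],[0,[0.008,-0.014,0],[0,0,0]],[0,[0.012,-0.021,0],[0,0,0]],[0,[0.016,-0.028,0],[0,0,0]],[0,[0.02,-0.035,0],[0,0,0]],[0,[0.025,-0.042,0],[0,0,0]],[0,[0.03,-0.049,0],[0,0,0]],[0,[0.035,-0.056,0],[0,0,0]],[0,[0.04,-0.063,0],[0,0,0]],[0,[0.045,-0.07,0],[0,0,0]]])

```text
time: 7.93
eef_pos: [0.5975, 0.0205, 0.1728]
tcp_rot: [0.468, 0.53, -0.468, 0.53]
contact_force: [1.1, 0.7, 0.6]
opening: 0.001
```

Emit:
play_rows(rows=[[0,[0.005,-0.006,0],[0,0,0]],[0,[0.01,-0.012,0],[0,0,0]],[0,[0.015,-0.018,0],[0,0,0]],[0,[0.02,-0.024,0],[0,0,0]],[0,[0.026,-0.03,0],[0,0,0]],[0,[0.032,-0.036,0],[0,0,0]],[0,[0.038,-0.042,0],[0,0,0]],[0,[0.044,-0.048,0],[0,0,0]],[0,[0.05,-0.053,0],[0,0,0]],[0,[0.056,-0.058,0],[0,0,0]]])

```text
time: 8.77
eef_pos: [0.5803, 0.0183, 0.1559]
tcp_rot: [0.468, 0.53, -0.468, 0.53]
contact_force: [0.4, -0.1, 1.3]
opening: -0.003
```

Run:
```python
from h import *
loc()
a=grab('scene','s4.png');b=grab('wrist','w4.png')
f=lambda x:cv2.convertScaleAbs(cv2.resize(x[:,:,::-1],(400,400)),alpha=1.6)
cv2.imwrite('pics/c4.png',np.hstack([f(a['color'][100:280,170:350]),f(b['color'][50:330,120:420])]))
```

```text
t 8.77 rel hinge [-0.086  -0.003   0.0529] F [ 0.39 -0.15  1.32]
```

View pics/c4.png

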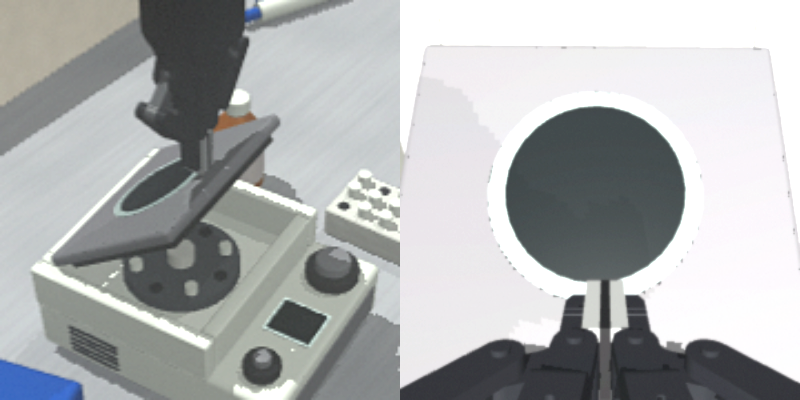

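The lid is following: the tip rests on the outer face at the rim of the window and the angle is about 0.6 rad. Continuing.

Emit:
play_rows(rows=[[0,[0.006,-0.005,0],[0,0,0]],[0,[0.012,-0.01,0],[0,0,0]],[0,[0.018,-0.015,0],[0,0,0]],[0,[0.025,-0.02,0],[0,0,0]],[0,[0.032,-0.025,0],[0,0,0]],[0,[0.039,-0.03,0],[0,0,0]],[0,[0.046,-0.034,0],[0,0,0]],[0,[0.053,-0.038,0],[0,0,0]],[0,[0.06,-0.042,0],[0,0,0]],[0,[0.066,-0.045,0],[0,0,0]]])

```text
time: 9.7
eef_pos: [0.5668, 0.0166, 0.136]
tcp_rot: [0.468, 0.53, -0.468, 0.53]
contact_force: [0.3, -0.4, 1.7]
opening: 0.002
```

Emit:
play_rows(rows=[[0,[0.007,-0.004,0],[0,0,0]],[0,[0.014,-0.008,0],[0,0,0]],[0,[0.021,-0.011,0],[0,0,0]],[0,[0.028,-0.014,0],[0,0,0]],[0,[0.035,-0.017,0],[0,0,0]],[0,[0.042,-0.02,0],[0,0,0]],[0,[0.049,-0.023,0],[0,0,0]],[0,[0.056,-0.026,0],[0,0,0]],[0,[0.063,-0.028,0],[0,0,0]],[0,[0.07,-0.03,0],[0,0,0]]])

```text
time: 10.53
eef_pos: [0.5581, 0.0155, 0.1151]
tcp_rot: [0.468, 0.53, -0.468, 0.53]
contact_force: [-0.4, -0.3, 1.7]
opening: 0.001
```

Emit:
play_rows(rows=[[0,[0.004,-0.002,0],[0,0,0]],[0,[0.008,-0.003,0],[0,0,0]],[0,[0.012,-0.004,0],[0,0,0]],[0,[0.016,-0.005,0],[0,0,0]],[0,[0.02,-0.006,0],[0,0,0]],[0,[0.024,-0.007,0],[0,0,0]],[0,[0.028,-0.008,0],[0,0,0]],[0,[0.032,-0.009,0],[0,0,0]],[0,[0.036,-0.01,0],[0,0,0]],[0,[0.04,-0.01,0],[0,0,0]]])

```text
time: 11.37
eef_pos: [0.5552, 0.0151, 0.1032]
tcp_rot: [0.468, 0.53, -0.468, 0.53]
contact_force: [-1.1, -0.6, 0.2]
opening: -0.003
```

Run:
```python
from h import *
loc()
a=grab('scene','s5.png')
```

```text
t 11.37 rel hinge [-0.1113 -0.003   0.0002] F [-1.14 -0.42  0.18]
```

Emit:
play_rows(rows=[[0,[0.004,0,0],[0,0,0]],[0,[0.008,-0.001,0],[0,0,0]],[0,[0.012,-0.001,0],[0,0,0]],[0,[0.016,-0.002,0],[0,0,0]],[0,[0.02,-0.002,0],[0,0,0]],[0,[0.024,-0.002,0],[0,0,0]],[0,[0.028,-0.002,0],[0,0,0]],[0,[0.031,-0.002,0],[0,0,0]],[0,[0.034,-0.002,0],[0,0,0]],[0,[0.037,-0.002,0],[0,0,0]]])

```text
time: 12.25
eef_pos: [0.5546, 0.0151, 0.0921]
tcp_rot: [0.468, 0.53, -0.468, 0.53]
contact_force: [-1.0, 0.0, 0.2]
opening: -0.002
```

Emit:
play_rows(rows=[[0,[0.002,0,0],[0,0,0]],[0,[0.004,0,0],[0,0,0]],[0,[0.006,0,0],[0,0,0]],[0,[0.008,0,0],[0,0,0]],[0,[0.008,0,0],[0,0,0]]])

```text
time: 12.67
eef_pos: [0.5546, 0.0151, 0.0897]
tcp_rot: [0.468, 0.53, -0.468, 0.53]
contact_force: [-0.3, 0.1, -0.4]
opening: 0.003
```

Run:
```python
from h import *
loc()
```

```text
t 12.67 rel hinge [-0.1118 -0.003  -0.0133] F [-0.27  0.18 -0.42]
```

Emit:
play_rows(rows=[[0,[0.003,0,0],[0,0,0]],[0,[0.006,0,0],[0,0,0]],[0,[0.009,0,0],[0,0,0]],[0,[0.012,0,0],[0,0,0]],[0,[0.012,0,0],[0,0,0]]])

```text
time: 13.08
eef_pos: [0.5546, 0.0151, 0.0859]
tcp_rot: [0.468, 0.53, -0.468, 0.53]
contact_force: [-0.0, -0.5, 0.2]
opening: 0.002
```

Run:
```python
from h import *
loc()
a=grab('scene','s6.png');b=grab('wrist','w6.png')
f=lambda x:cv2.convertScaleAbs(cv2.resize(x[:,:,::-1],(400,400),interpolation=2),alpha=1.6)
cv2.imwrite('pics/c6.png',np.hstack([f(a['color'][150:310,170:350]),f(b['color'][50:330,120:420])]))
```

```text
t 13.08 rel hinge [-0.1119 -0.003  -0.0171] F [-0.07 -0.49  0.25]
```

View pics/c6.png

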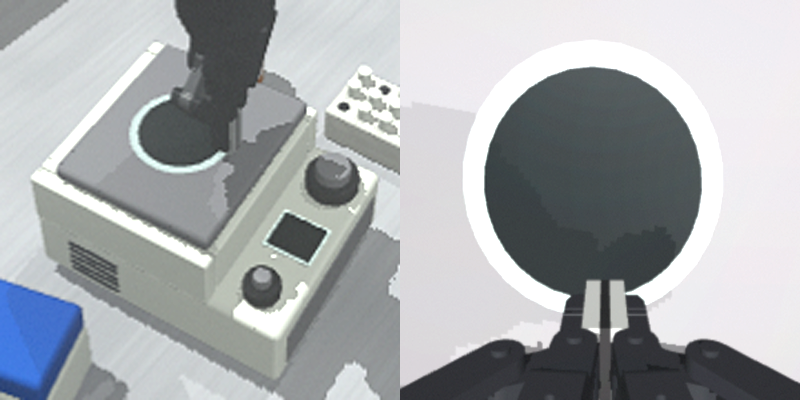

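The lid looks nearly level, with the tip on its outer face beside the window ring. Keep pressing slowly until the stop can be felt.

Emit:
play_rows(rows=[[0,[0.003,0,0],[0,0,0]],[0,[0.006,0,0],[0,0,0]],[0,[0.009,0,0],[0,0,0]],[0,[0.012,0,0],[0,0,0]],[0,[0.012,0,0],[0,0,0]]])

```text
time: 13.6
eef_pos: [0.5547, 0.0151, 0.0851]
tcp_rot: [0.468, 0.53, -0.468, 0.53]
contact_force: [-5.9, 0.2, 10.8]
opening: 0.002
```

Emit:
play_rows(rows=[[0,[0.003,0,0],[0,0,0]],[0,[0.006,0,0],[0,0,0]],[0,[0.009,0,0],[0,0,0]],[0,[0.012,0,0],[0,0,0]],[0,[0.012,0,0],[0,0,0]]])

```text
time: 14.02
eef_pos: [0.5548, 0.0151, 0.0849]
tcp_rot: [0.467, 0.531, -0.469, 0.53]
contact_force: [-13.1, 1.7, 26.2]
opening: -0.003
```

Hard stop felt: force rises to 26 N with no further travel, so the lid is shut. Retract and move over the start button.

Emit:
play_rows(rows=[[0,[-0.03,0,0],[0,0,0]],[0,[-0.08,0,0],[0,0,0]],[0,[-0.14,0,0],[0,0,0]],[0,[-0.19,-0.02,0.02],[0,0,0]],[0,[-0.22,-0.07,0.05],[0,0,0]],[0,[-0.22,-0.13,0.1],[0,0,0]],[0,[-0.22,-0.18,0.14],[0,0,0]],[0,[-0.22,-0.22,0.17],[0,0,0]],[0,[-0.22,-0.25,0.19],[0,0,0]],[0,[-0.22,-0.25,0.195],[0,0,0]]])

```text
time: 14.85
eef_pos: [0.4863, -0.0529, 0.1448]
tcp_rot: [0.468, 0.53, -0.469, 0.529]
contact_force: [-0.0, -0.9, -0.1]
opening: 0.0
```

Run:
```python
from h import *
loc(); s,p,R=now(); units(p,R,[(.4875,-.052,p[2])])
a=grab('scene','s7.png');b=grab('wrist','w7.png')
f=lambda x:cv2.convertScaleAbs(cv2.resize(x[:,:,::-1],(400,400),interpolation=2),alpha=1.6)
cv2.imwrite('pics/c7.png',np.hstack([f(a['color'][140:310,170:350]),f(b['color'][50:330,120:420])]))
# start rel: project expected button top centre in crops
q=np.array([.4875,-.052,.082]);print((proj(a,q)-[170,140])*[400/180,400/170],(proj(b,q)-[120,50])*[400/300,400/280]+[400,0])
```

```text
t 14.85 rel hinge [-0.1881 -0.0619  0.0418] F [-0.12 -0.93 -0.1 ]
shift [-0.     0.004 -0.003]
[333.56276674 179.38980222] [601.40885226 232.64459286]
```

View pics/c7.png

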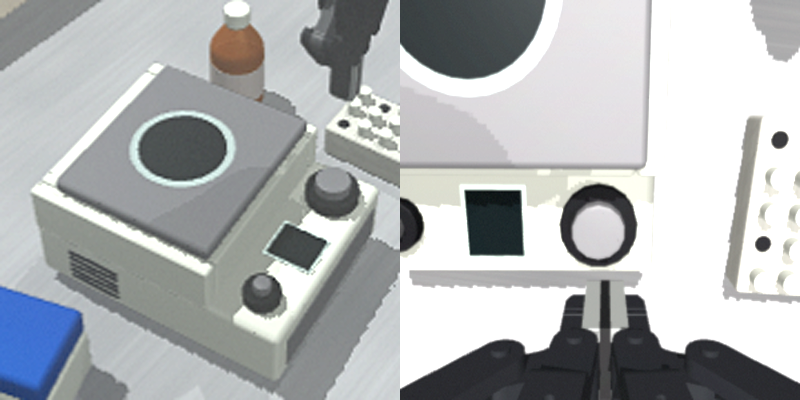

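The lid is shut flush. The wrist view shows the large button's cap at (599,232), against a predicted (601,233), so they match. Descend and press.

Emit:
play_rows(rows=[[0,[0.03,0,0],[0,0,0]],[0,[0.07,0,0],[0,0,0]],[0,[0.11,0,0],[0,0,0]],[0,[0.15,0,0],[0,0,0]],[0,[0.19,0,0],[0,0,0]],[0,[0.22,0,0],[0,0,0]],[0,[0.25,0,0],[0,0,0]],[0,[0.27,0,0],[0,0,0]],[0,[0.28,0,0],[0,0,0]],[0,[0.28,0,0],[0,0,0]]])

```text
time: 15.78
eef_pos: [0.487, -0.0521, 0.0602]
tcp_rot: [0.468, 0.53, -0.468, 0.529]
contact_force: [-0.4, 1.1, -0.3]
opening: 0.0
```

Emit:
play_rows(rows=[[0,[0.004,0,0],[0,0,0]],[0,[0.008,0,0],[0,0,0]],[0,[0.012,0,0],[0,0,0]],[0,[0.016,0,0],[0,0,0]],[0,[0.02,0,0],[0,0,0]],[0,[0.02,0,0],[0,0,0]]])

```text
time: 16.28
eef_pos: [0.4879, -0.0524, 0.0554]
tcp_rot: [0.468, 0.53, -0.468, 0.53]
contact_force: [-0.6, -0.4, 2.2]
opening: 0.0
```

Emit:
play_rows(rows=[[0,[0.004,0,0],[0,0,0]],[0,[0.008,0,0],[0,0,0]],[0,[0.012,0,0],[0,0,0]],[0,[0.012,0,0],[0,0,0]]])

```text
time: 16.62
eef_pos: [0.4879, -0.0524, 0.0517]
tcp_rot: [0.468, 0.53, -0.468, 0.53]
contact_force: [-0.4, -0.4, 4.4]
opening: 0.003
```

Spring force is building as expected. Press through to the bottom.

Emit:
play_rows(rows=[[0,[0.003,0,0],[0,0,0]],[0,[0.006,0,0],[0,0,0]],[0,[0.009,0,0],[0,0,0]],[0,[0.012,0,0],[0,0,0]],[0,[0.012,0,0],[0,0,0]]])

```text
time: 17.03
eef_pos: [0.488, -0.0524, 0.0509]
tcp_rot: [0.468, 0.53, -0.468, 0.53]
contact_force: [-7.1, 1.5, 19.8]
opening: 0.003
```

Emit:
play_rows(rows=[[0,[0.003,0,0],[0,0,0]],[0,[0.006,0,0],[0,0,0]],[0,[0.006,0,0],[0,0,0]],[0,[0.006,0,0],[0,0,0]]])

```text
time: 17.37
eef_pos: [0.488, -0.0525, 0.0507]
tcp_rot: [0.467, 0.531, -0.468, 0.53]
contact_force: [-12.5, 2.7, 29.3]
opening: -0.004
```

It bottomed out at 29 N after about 6 mm of travel. Release and retreat.

Emit:
play_rows(rows=[[0,[-0.03,0,0],[0,0,0]],[0,[-0.07,0,0],[0,0,0]],[0,[-0.13,0,0],[0,0,0]],[0,[-0.2,0,0],[0,0,0]],[0,[-0.28,0,0],[0,0,0]],[0,[-0.36,0,0],[0,0,0]],[0,[-0.43,0,0],[0,0,0]],[0,[-0.48,0,0],[0,0,0]],[0,[-0.5,0,0],[0,0,0]],[0,[-0.5,0,0],[0,0,0]]])

```text
time: 18.2
eef_pos: [0.488, -0.0524, 0.197]
tcp_rot: [0.469, 0.529, -0.468, 0.531]
contact_force: [-0.0, -0.7, -0.4]
opening: 0.003
```

Run:
```python
from h import *
loc()
a=grab('scene','s8.png');b=grab('wrist','w8.png')
f=lambda x:cv2.convertScaleAbs(cv2.resize(x[:,:,::-1],(400,400),interpolation=2),alpha=1.5)
cv2.imwrite('pics/c8.png',np.hstack([f(a['color'][120:330,120:390]),f(b['color'])]))
```

```text
t 18.2 rel hinge [-0.1863 -0.0616  0.094 ] F [-0.11 -0.72 -0.35]
```

View pics/c8.png

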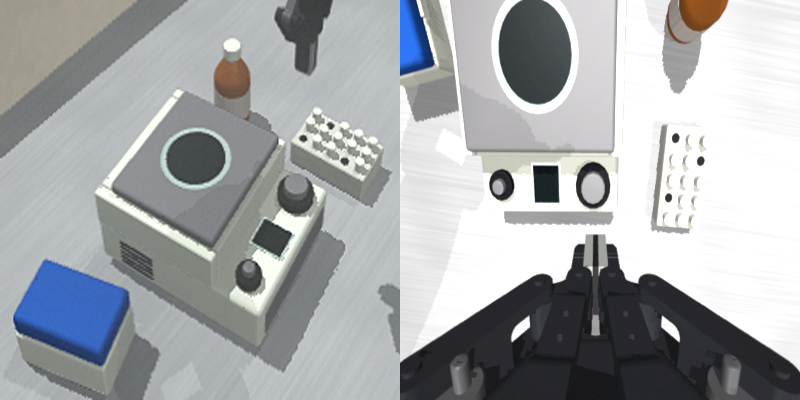

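The lid is level and shut, the start button is back up, the bystanders look unmoved, and the arm is clear. Handing in.

```bash
python3 -c "
from plant import ctrl
print(ctrl.sign_off())"
```

```text
the job is handed in; nothing more can be done
None
```

The centrifuge lid is shut and the start button has been pressed and released; I handed the job in at about 18 s.

- **Lid:** I pushed it down along its arc with the closed fingertips on the outer face, at about 0.25 rad/s and slower near the end. I then pressed until it stopped moving, with the force rising to about 26 N vertically. The later pictures show it level and flush.
- **Start button:** I pressed it after the lid was shut. The spring force reached about 4–5 N, then it hit its stop after roughly 6 mm (29 N vertically). On release it came back up.
- **Last checks:** The final picture shows the small button, rack, bottle and box looking undisturbed (by eye, not measured). The arm is clear, with contact force under 1 N.

Two checks disagreed with what I expected:

- **Fingertip height:** The pictures put the fingertips about 25 mm above the reported TCP, and the lid's stop suggests about 30 mm. My first approach therefore stopped just above the lid's free edge without touching it. I spotted this in the pictures, backed off and re-approached lower.
- **Force near closing:** Over the last centimetre or so before the stop, the measured force was near zero. The lid may have moved ahead of the fingertips there, or the force was lost in sensor noise.

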